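# Stand the tipped mallet head back in the curing lane and shut the gate

## Task

One of the glued mallet heads has tipped out of the curing lane and lies on the bench beside it. Stand it upright again, blue end up, on the empty cork pad between or beside the two heads still standing, setting it down gently rather than dropping it, and then swing the little oak gate fully shut across the lane's end. Leave the standing heads, the wedge block and the ferrule where they are.

Things in the scene. Friction and masses are not known exactly. Their poses are not given: they have to be found in the camera images.
- head: the tipped boxwood mallet head: smooth cylinder 54 mm in diameter, 160 mm long, about 0.4 kg, a 12 mm brass ring near each end. Origin: centre of its plain end face (the foot); z axis along the head from the foot to the blue end (blue face, blue band 127 to 140 mm from the foot). It starts lying on the bench, axis 27 mm up
- pad: the empty cork pad in the lane, a flat disc 80 mm in diameter, flush (1 mm) on the lane's board; origin at its centre, on the board's top face, 10 mm above the bench. The lane has three such pads in a row, 115 mm apart; the other two carry standing heads
- lane: fixed curing lane: plywood board 150 mm wide (x), 430 long (y = -190 to +240), 10 thick, edged by battens 22 mm high above the bench (at x = -70 and +70; across the end at y = -185). Origin on the bench under the middle pad; x away from the robot, y towards the gate end, z up. Pads at x = 0, y = -115, 0, +115. Gate posts 22 x 24 mm, 116 high, at x = -79 and +79, y = 215
- gate (a joint): angle of the oak gate, rad: 0 is shut (across the lane's end, along the lane's x), larger is more open (up to 1.6); it swings outwards, away from the pads, and stays where it is left. Panel 12 mm thick, from 5 to 127 mm from the hinge axis, from 14 to 100 mm above the bench; no handle
- gate_hinge (a point): point on the gate's upright hinge axis, level with the gate's top edge, 100 mm above the bench, at the robot-side post (lane x = -66, y = 215 mm)
- gate_edge (a point): top of the gate's free edge, mid-thickness, 127 mm from the hinge axis, 100 mm above the bench
- stander_a: a mallet head like the tipped one, standing on a pad, blue end up, top 170 mm above the bench; origin at the centre of its foot; leave alone
- stander_b: the other standing mallet head, same size; leave alone
- wedge: cast iron wedge block, 80 by 46 mm, 34 mm high, lying on the bench; origin at the centre of its underside; leave alone
- ferrule: steel mallet ferrule, a tube 38 mm in diameter and 55 mm high, standing on the bench; origin at the centre of its underside; leave alone
Not all that is in view belongs to the job. What is shaped like the head but pink or turquoise is not meant.

How it is judged:
By the outcome, as a careful person would: the job done as asked, in the order asked, and still so for the second after the job is handed in, with the robot touching nothing.
It also fails if it takes over 58 s, if anything falls off the work surface, if the arm or the gripper's body presses on something with over 40 N, if the wrist force passes 120 N, or if a joint passes its speed limit or range.

## Robot

A 6-joint arm with a two-finger parallel gripper is mounted at the origin on the work surface. World frame = base frame: x ahead of the robot, y to its left, z up, the work surface at z = 0. Lengths are in m, angles in rad, forces in N, time in s.
With the tool pointing down it reaches from about 0.3 to 0.775 m from the base axis. Payload 14.6 kg.
Tool frame: the origin (TCP) lies on the centre line of the jaws, within the pads' length; the fingertips stand 8 mm ahead of it and the grasp point (between the pads) lies 11 mm behind it; z points along the fingers, y is the line along which they close (so a half turn about z gives the same grasp; the last joint's range is limited). The gripper opens to 85 mm and grips with 20 to 120 N. Pads are 22 mm wide; open, the fingers measure 114 mm over their backs; the gripper's body (76 mm by 85 mm) begins 54 mm behind the grasp point. The pads swing forward as they close: fully open they stand 13 mm farther back than shut.
Start: joints at [1.246, 0.3, 1.521, -0, 1.321, -0.067], TCP at [0.14, 0.532, 0.239] pointing down, gripper open.
Joint ranges: [-3.03, 3.03], [-0.79, 2.21], [0.23, 2.52], [-1.04, 4.18], [0, 3.07], [-2.55, 2.55]. Speed limits (rad/s): [2.22, 2.22, 2.57, 3.14, 3.14, 3.14].

## Interface

Orientations are given as a unit quaternion [x, y, z, w].
In Python, from rig import get_state, snapshot, calibration, finish_job gives the robot as it stands.
- The arm moves only by the shell command python3 -m jog 'ROWS' [FORCE]. ROWS is text: rows parted by semicolons, each of 7 numbers parted by spaces: the turn, a rotation vector about the tool's x, y, z in degrees, then the shift along the tool's x, y, z in m, then the closure, from -1 (fully open) to 1 (shut). In form: rx ry rz dx dy dz gripper; .... A call has 1 to 12 rows; each row shifts and turns the commanded pose from where the row before left it, along the tool's axes as they then stand; what a row does not reach is not made up. A row lasts 1/10 s, in which the tool goes at most 50 mm and 8.59 degrees, less where a joint would pass 70% of its speed; a pose out of reach is approached as far as the arm can. A call with a gripper value outside its range is refused whole. The fingers move at their own pace and stop on an object; FORCE is the grip in N (left out, the last holds). Time passes only in rows, so rows that do not move let the fingers close. It gives the time, the measured TCP pose, the force, the opening and the grip force at its end, in the units of the state.
- get_state(): the state, without advancing time (a new reading comes with each control period).
- snapshot(name): name is "side" or "top" or "wrist"; returns (picture, depth): 400x640x3 uint8, red, green, blue; 400x640 float32, m along the optical axis (not along the pixel's ray), 0 where there is no reading.
- calibration(name): a dict with "fx", "fy", "cx", "cy" (pixels), "k1" (the pictures are not rectified: a ray, as slopes to the right and down, at radius r is drawn at 1 + k1 r^2 times it, then the intrinsics apply), "extrinsics" (4x4, takes a point from camera to world coordinates). Camera axes: x right, y down, z forward; pixel columns grow to the right and rows downward; lengths in m; the calibration is good to about 2 mm. A picture is of the moment at which its call begins: read the wrist's pose just before it. calibration takes no time and is no camera call; for the wrist camera it gives the pose at the moment of the call.
- finish_job(): hands the job in; it is judged then, once.
The state is a dict: "t": time; "joint_positions": joint angles; "dq": joint speeds; "tau": joint torques, N m; "tool_pos": TCP position; "tcp_rot": TCP orientation; "force": force on the tool from outside, world axes, zero at the start; "moment": the same for the moment, N m; "finger_gap": opening from 0.0 (shut) to 1.0 (fully open); "grip_force": force on a finger pad.
Only numpy, scipy, OpenCV 4.12 (cv2) and the standard library are available. Lean on these libraries where they do the work, as an engineer would, in place of code of your own. Each camera call takes 0.05 s, during which the arm holds its last target. There are 200 camera calls.

## Working session

There is one attempt and no reset: what is moved stays moved. The work goes in short steps, Python scripts to look and compute and a shell command to move; the robot and the scene stay as the last step left them, time stands still between calls to the robot, and variables do not carry over. Pictures are saved under pics/ and viewed, at most 10 in all, crops included, and the job is handed in when it is done.

```bash
mkdir -p pics
cat > h.py <<'E'
import numpy as np, cv2, pickle
from rig import *
def snap(n,f):
    c=calibration(n); p,d=snapshot(n); cv2.imwrite(f'pics/{f}.png',p[:,:,::-1]); pickle.dump((c,p,d),open(f'pics/{f}.pkl','wb'))
def load(f): return pickle.load(open(f'pics/{f}.pkl','rb'))
def ray(c,u,v):
    x=np.array([(u-c['cx'])/c['fx'],(v-c['cy'])/c['fy']]); y=x.copy()
    for _ in range(20): y=x/(1+c['k1']*(y@y))
    return np.array([y[0],y[1],1])
def world(f,u,v,z=None):
    c,p,d=load(f); T=np.array(c['extrinsics']); r=ray(c,u,v)
    dd=d[int(v)-1:int(v)+2,int(u)-1:int(u)+2]; dd=dd[dd>0]
    P=T[:3,:3]@(r*np.median(dd))+T[:3,3] if len(dd) else None
    if z is not None:
        q=T[:3,:3]@r; P2=T[:3,3]+q*(z-T[2,3])/q[2]; return P,P2
    return P
def cloud(f):
    c,p,d=load(f); T=np.array(c['extrinsics'])
    K=np.array([[c['fx'],0,c['cx']],[0,c['fy'],c['cy']],[0,0,1.]])
    g=np.stack(np.meshgrid(np.arange(640.),np.arange(400.)),-1)
    x=np.stack([(g[...,0]-c['cx'])/c['fx'],(g[...,1]-c['cy'])/c['fy']],-1); y=x.copy()
    for _ in range(20): y=x/(1+c['k1']*(y**2).sum(-1,keepdims=True))
    P=np.concatenate([y,np.ones_like(y[...,:1])],-1)*d[...,None]
    P=P@T[:3,:3].T+T[:3,3]; P[d<=0]=np.nan; return P,p
E
python3 - <<'E'
from h import *
snap('top','top0'); snap('side','side0')
s=get_state(); print(s)
for n in('top','side'): print(calibration(n))
E
```

```text
{'t': 0.1, 'joint_positions': array([ 1.24639983e+00,  3.00434154e-01,  1.52149012e+00,  2.82862714e-06,
        1.32070161e+00, -6.65840434e-02]), 'dq': array([ 1.51191230e-03, -2.03216830e-03,  9.30760552e-05,  1.10787694e-03,
        3.23375840e-04, -1.47488010e-04]), 'tau': array([-1.44337704e-03, -5.44378209e+01, -3.62375736e+01, -1.71829302e-04,
        2.92963843e-03,  2.83971055e-06]), 'tool_pos': array([0.14016434, 0.53164385, 0.23878006]), 'tcp_rot': array([ 1.28549851e-01,  9.91702914e-01, -5.06505241e-04, -1.01694524e-04]), 'force': array([-0.29421168,  0.35313455,  0.37330583]), 'moment': array([-0.04139848,  0.00618925,  0.03094916]), 'grip_force': 0.0, 'finger_gap': 1.00025906772064}
{'fx': 417.00000839081855, 'fy': 417.00000839081855, 'cx': 320.20671722222744, 'cy': 207.49479902875797, 'k1': -0.024395653034253353, 'extrinsics': array([[-5.02692661e-03, -9.89423941e-01,  1.44965495e-01,
         3.29260857e-01],
       [-9.99498974e-01,  4.41180614e-04, -3.16481748e-02,
        -6.20076389e-02],
       [ 3.12495058e-02, -1.45051957e-01, -9.88930431e-01,
         1.18086025e+00],
       [ 0.00000000e+00,  0.00000000e+00,  0.00000000e+00,
         1.00000000e+00]])}
{'fx': 515.6510756124069, 'fy': 515.6510756124069, 'cx': 318.0445566575651, 'cy': 193.37838281006427, 'k1': -0.1607904628452213, 'extrinsics': array([[-0.96721377, -0.13395294,  0.21576409,  0.17799984],
       [-0.25364232,  0.46678716, -0.84721622,  1.24369599],
       [ 0.0127712 , -0.87416609, -0.4854591 ,  0.85948858],
       [ 0.        ,  0.        ,  0.        ,  1.        ]])}
```

View pics/top0.png

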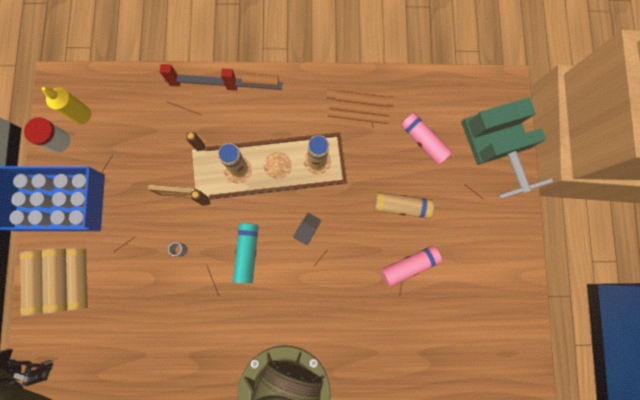

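View pics/side0.png

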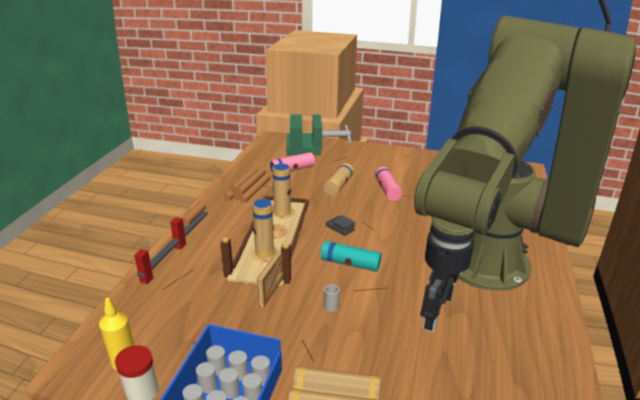

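Top view: candidates for the head are the boxwood cylinder at (405,205) with a blue band at its right, the pink ones at (427,138) and (412,266), the turquoise one at (246,253), and the boxwood rods at (55,280), which have no blue. Only (405,205) is boxwood with a blue end, so that is the head. The empty pad is the middle one at (278,165), with the standers at (232,158) and (318,150). The gate is open at (172,190). Next I'll confirm with an enlarged crop and measure.

Run:
```python
from h import *
im=cv2.imread('pics/top0.png')
a=cv2.resize(im[180:230,360:450],None,fx=6,fy=6,interpolation=cv2.INTER_CUBIC)
b=cv2.resize(im[120:215,140:355],None,fx=3.5,fy=3.5,interpolation=cv2.INTER_CUBIC)
cv2.imwrite('pics/crA.png',a);cv2.imwrite('pics/crB.png',b)
P,p=cloud('top0')
def reg(u0,u1,v0,v1,z0,z1):
    Q=P[v0:v1,u0:u1].reshape(-1,3); return Q[(Q[:,2]>z0)&(Q[:,2]<z1)]
print('bench',np.nanmedian(P[300:340,120:200,2]))
Q=reg(365,445,185,225,.02,.08); print(len(Q),Q[:,2].max(),np.percentile(Q[:,2],97))
r=cv2.minAreaRect(Q[:,:2].astype(np.float32)); print('head rect',r)
for n,w in dict(sA=(215,250,135,175),sB=(300,335,130,165)).items():
    Q=reg(*w,.16,.18); print(n,len(Q),np.median(Q,0),(Q.min(0)+Q.max(0))/2)
Q=reg(140,200,180,200,.08,.12); print('gate top',len(Q),cv2.minAreaRect(Q[:,:2].astype(np.float32)) if len(Q) else 0)
for n,w in dict(p1=(180,210,125,155),p2=(185,215,185,210)).items():
    Q=reg(*w,.105,.125); print(n,len(Q),np.median(Q,0) if len(Q) else 0)
Q=reg(290,325,205,250,.025,.05);print('wedge',cv2.minAreaRect(Q[:,:2].astype(np.float32)))
Q=reg(165,190,235,260,.045,.065);print('ferr',np.median(Q,0))
print('padpx',world('top0',278,165,.011))
Q=reg(190,350,130,205,.005,.014);print('board',cv2.minAreaRect(Q[:,:2].astype(np.float32)))
```

```text
bench -9.23888089361391e-05
1127 0.060318466446961816 0.05602840938398873
head rect ((0.5061278343200684, -0.3328090310096741), (0.16112405061721802, 0.05523596331477165), 82.36013793945312)
sA 384 [0.61345354 0.13233169 0.17022243] [0.61449245 0.13367486 0.1684378 ]
sB 370 [ 0.63455372 -0.08963406  0.17003568] [ 0.63572126 -0.0911054   0.16770794]
gate top 382 ((0.5363859534263611, 0.2839376926422119), (0.14347553253173828, 0.03238410875201225), 76.97052001953125)
p1 84 [0.67561071 0.2444634  0.1118608 ]
p2 84 [0.52049705 0.22604089 0.11337318]
wedge ((0.4360026717185974, -0.05948309227824211), (0.04584379866719246, 0.06839802861213684), 60.185428619384766)
ferr [0.38272827 0.29310663 0.05365876]
padpx (array([0.6246397 , 0.02134981, 0.00906705]), array([0.62415246, 0.02121231, 0.011     ]))
board ((0.6203476190567017, 0.04508018493652344), (0.21780431270599365, 0.45437803864479065), 0.6866275072097778)
```

View pics/crA.png

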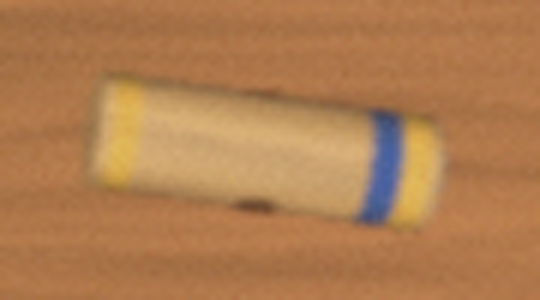

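View pics/crB.png

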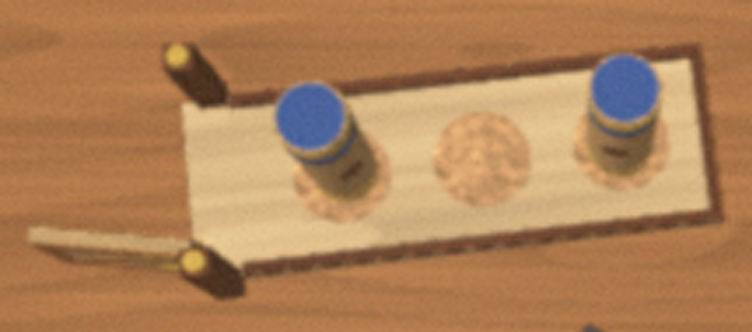

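Crop A confirms it: boxwood, plain foot at the left, blue band and brass ring at the right end. Crop B shows the middle pad empty and the gate standing open from the robot-side post. 

Measured sizes agree with the description: head 161 × 55 mm, stander tops 0.170, posts 156 mm apart. The midpoint of the two standers matches the pad pixel at (0.6245, 0.0213).

Plan: grip 115 mm from the foot with the tool leaning 30° towards the blue end, then place with the tool pointing outward and 30° below horizontal. First I turn the tool.

```bash
cat >> h.py <<'E'
from scipy.spatial.transform import Rotation as Ro
def delta(p,z,y,pos0=None,R0=None):
    "target TCP p, tool z, tool y -> rotvec deg (tool), shift in current and in target tool axes"
    s=get_state(); R=Ro.from_quat(s['tcp_rot']).as_matrix() if R0 is None else R0
    z=np.array(z,float);z/=np.linalg.norm(z); y=np.array(y,float); y-=z*(y@z); y/=np.linalg.norm(y)
    T=np.stack([np.cross(y,z),y,z],1); d=np.array(p)-s['tool_pos']
    print('rotvec',np.degrees(Ro.from_matrix(R.T@T).as_rotvec()).round(2),'shift now',(R.T@d).round(4),'shift tgt',(T.T@d).round(4))
    print('pos',s['tool_pos'].round(4),'q',s['joint_positions'].round(3),'F',s['force'].round(1),'gap',round(s['finger_gap'],3),'grip',s['grip_force'],'t',s['t'])
    return T
E
python3 -m jog '0 0 8.28 0 0 0 -1;0 0 8.28 0 0 0 -1;0 0 8.28 0 0 0 -1;0 0 8.28 0 0 0 -1;0 0 8.28 0 0 0 -1;0 0 8.28 0 0 0 -1;0 0 8.28 0 0 0 -1;0 0 8.28 0 0 0 -1;0 0 8.28 0 0 0 -1;0 0 8.28 0 0 0 -1'
python3 - <<'E'
from h import *
delta([.494,-.4217,.20],[0,0,-1],[.991,-.133,0])
E
```

```text
t: 1.1
tool_pos: [0.1402, 0.5317, 0.2389]
tcp_rot: [0.754, 0.657, -0.0, 0.0]
force: [-0.4, -0.5, 0.0]
finger_gap: 1.002
grip_force: 0.0
rotvec [-0.01  0.04 -0.27] shift now [-0.8956  0.4817  0.0395] shift tgt [-0.8979  0.4775  0.0389]
pos [0.1402 0.5317 0.2389] q [ 1.246  0.3    1.521 -0.     1.321  1.384] F [-0.4 -0.5  0. ] gap 1.002 grip 0.0 t 1.1
```

```bash
python3 -m jog '0 0 0 -.0407 .0219 0 -1;0 0 0 -.0407 .0219 0 -1;0 0 0 -.0407 .0219 0 -1;0 0 0 -.0407 .0219 0 -1;0 0 0 -.0407 .0219 0 -1;0 0 0 -.0407 .0219 0 -1;0 0 0 -.0407 .0219 0 -1;0 0 0 -.0407 .0219 0 -1;0 0 0 -.0407 .0219 0 -1;0 0 0 -.0407 .0219 0 -1;0 0 0 -.0407 .0219 0 -1' >/dev/null
python3 -c "
from h import *
delta([.494,-.4217,.20],[0,0,-1],[.991,-.133,0])"
python3 -m jog '0 0 0 -.0407 .0219 0 -1;0 0 0 -.0407 .0219 0 -1;0 0 0 -.0407 .0219 0 -1;0 0 0 -.0407 .0219 0 -1;0 0 0 -.0407 .0219 0 -1;0 0 0 -.0407 .0219 0 -1;0 0 0 -.0407 .0219 0 -1;0 0 0 -.0407 .0219 0 -1;0 0 0 -.0407 .0219 0 -1;0 0 0 -.0407 .0219 0 -1;0 0 0 -.0407 .0219 0 -1' >/dev/null
python3 -c "
from h import *
delta([.494,-.4217,.20],[0,0,-1],[.991,-.133,0])"
```

```text
rotvec [ 0.04 -0.01  0.08] shift now [-0.4491  0.2351  0.0395] shift tgt [-0.4488  0.2357  0.0394]
pos [0.3201 0.0544 0.2394] q [ 0.055 -0.234  2.072  0.     1.303  0.187] F [ 1.4  0.5 -0.2] gap 0.997 grip 0.0 t 2.2
rotvec [-0.03 -0.02  0.07] shift now [-0.0015 -0.0059  0.0387] shift tgt [-0.0015 -0.006   0.0387]
pos [ 0.5001 -0.421   0.2387] q [-0.756  0.537  1.19   0.     1.415 -0.623] F [ 0.7 -0.2  1.1] gap 1.006 grip 0.0 t 3.3
```

```bash
python3 -m jog '0 7.5 0 0 -.0015 0 -1;0 7.5 0 0 -.0015 0 -1;0 7.5 0 0 -.0015 0 -1;0 7.5 0 0 -.0015 0 -1;0 0 0 0 0 0 -1'
cat > g.py <<'E'
from h import *
t=[.0665,.4955,-.866]
delta([.494,-.4217,.1234],t,[.991,-.133,0]); delta([.502,-.3622,.0195],t,[.991,-.133,0])
E
python3 g.py; python3 -c "
from h import *
snap('wrist','w1')"
```

```text
t: 3.8
tool_pos: [0.4926, -0.4199, 0.2366]
tcp_rot: [0.727, 0.635, 0.196, -0.173]
force: [-0.1, 0.5, 0.2]
finger_gap: 1.001
grip_force: 0.0
rotvec [-0.12 -0.3  -0.16] shift now [-0.0585  0.0019  0.0969] shift tgt [-0.058   0.0016  0.0972]
pos [ 0.4926 -0.4199  0.2366] q [-0.896  0.721  0.98   0.383  1.808 -0.74 ] F [-0.1  0.5  0.2] gap 1.001 grip 0.0 t 3.8
rotvec [-0.12 -0.3  -0.16] shift now [-0.0591  0.0022  0.2169] shift tgt [-0.0579  0.0016  0.2172]
pos [ 0.4926 -0.4199  0.2366] q [-0.896  0.721  0.98   0.383  1.808 -0.74 ] F [-0.1  0.5  0.2] gap 1.001 grip 0.0 t 3.8
```

View pics/w1.png

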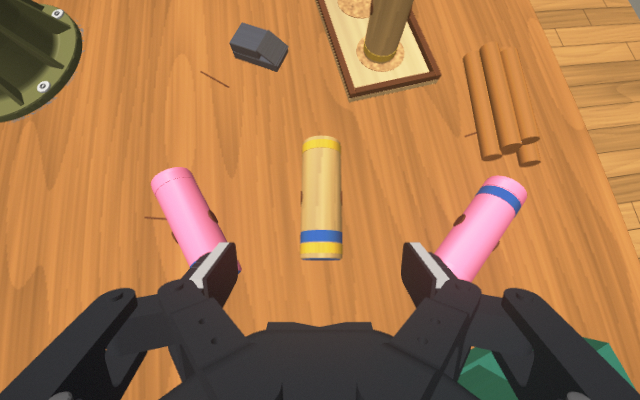

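The wrist view shows the head centred between the jaws: foot ring at (321,143), blue band at (321,237), with the pink heads off to both sides. Before gripping I'll fit the kinematics quickly to check that the placing pose can be reached.

```bash
cat > kin.py <<'E'
import numpy as np
from scipy.optimize import least_squares
S=[((.1402,.5317,.2388),(1.246,.3004,1.5215,0,1.3207,1.384),(0,0,-1)),
((.3201,.0544,.2394),(.055,-.234,2.072,0,1.303,.187),(0,0,-1)),
((.5001,-.421,.2387),(-.756,.537,1.19,0,1.415,-.623),(0,0,-1)),
((.4926,-.4199,.2366),(-.896,.721,.98,.383,1.808,-.74),(.0665,.4955,-.866))]
def fk(P,q):
    a,h,L2,fx,fz=P[:5]; s=q[1]+q[2]
    return a+L2*np.sin(q[1])+fx*np.cos(s)+fz*np.sin(s), h+L2*np.cos(q[1])-fx*np.sin(s)+fz*np.cos(s)
def res(P):
    o=[]
    for p,q,t in S:
        w=np.array(p)-P[5]*np.array(t); j=q[0]
        rho=w[0]*np.cos(j)+w[1]*np.sin(j); lat=-w[0]*np.sin(j)+w[1]*np.cos(j)
        r,z=fk(P,q); o+=[r-rho,z-w[2],lat-P[6]]
    return np.array(o)
f=least_squares(lambda P:np.r_[res(P),.002*(P-[.05,.4,.4,0,.35,.25,.036])],[.05,.4,.4,0,.35,.25,.036])
P=f.x; 
if __name__=='__main__': print(P.round(4),np.abs(res(P)).max())
def chk(p,t):
    t=np.array(t)/np.linalg.norm(t); w=np.array(p)-P[5]*t; r=np.hypot(*w[:2]); rho=np.sqrt(r*r-P[6]**2)
    j1=np.arctan2(w[1],w[0])-np.arcsin(P[6]/r)
    g=least_squares(lambda q:np.array(fk(P,(0,q[0],q[1])))-[rho,w[2]],[-.2,2.0]).x
    print('wrist',w.round(3),'j1',round(j1,3),'j2,3',g.round(3),'j5~',round(np.pi-(np.pi/2-np.arctan2(-t[2],np.hypot(*t[:2])))-g.sum(),3))
if __name__=='__main__':
  for e in (0,30,40,50):
    c,s=np.cos(np.radians(e)),np.sin(np.radians(e))
    for up in (0,.1): print(e,up);chk(np.array([.6245,.0213,.126+up])+.011*np.array([c,0,-s]),(c,0,-s))
E
python3 kin.py
```

```text
[-0.      0.224   0.4233  0.0418  0.4478  0.2378  0.0367] 0.0003158879880397758
0 0
wrist [0.398 0.021 0.126] j1 -0.039 j2,3 [0.671 2.076] j5~ -1.177
0 0.1
wrist [0.398 0.021 0.226] j1 -0.039 j2,3 [0.406 2.107] j5~ -0.943
30 0
wrist [0.428 0.021 0.239] j1 -0.036 j2,3 [0.421 2.027] j5~ -0.353
30 0.1
wrist [0.428 0.021 0.339] j1 -0.036 j2,3 [0.215 1.987] j5~ -0.108
40 0
wrist [0.451 0.021 0.272] j1 -0.034 j2,3 [0.388 1.961] j5~ -0.08
40 0.1
wrist [0.451 0.021 0.372] j1 -0.034 j2,3 [0.208 1.904] j5~ 0.157
50 0
wrist [0.479 0.021 0.3  ] j1 -0.032 j2,3 [0.384 1.875] j5~ 0.184
50 0.1
wrist [0.479 0.021 0.4  ] j1 -0.032 j2,3 [0.227 1.805] j5~ 0.412
```

In-plane, the placing pose would need j5 < 0. Yawing the tool to the left avoids that, since j4 has range to +4.18. I'll write a full FK/IK and scan the tilt and yaw options.

```bash
cat > ik.py <<'E'
from kin import *
from scipy.spatial.transform import Rotation as Ro
lo=np.array([-3.03,-.79,.23,-1.04,0,-2.55]);hi=np.array([3.03,2.21,2.52,4.18,3.07,2.55])
def FK(q,s4=1):
    R=(Ro.from_euler('z',q[0])*Ro.from_euler('y',q[1]+q[2])*Ro.from_euler('z',s4*q[3])*Ro.from_euler('y',q[4])*Ro.from_euler('z',q[5]+np.pi/2)).as_matrix()
    r,z=fk(P,q); c,s=np.cos(q[0]),np.sin(q[0])
    return np.array([r*c-P[6]*s,r*s+P[6]*c,z])+P[5]*R[:,2],R
def IK(p,R,q0,s4):
    def e(q):
        x,Q=FK(q,s4); return np.r_[(x-p)*3,(Ro.from_matrix(Q.T@R)).as_rotvec()]
    g=least_squares(e,np.clip(q0,lo+.01,hi-.01),bounds=(lo,hi)); return g.x,np.abs(g.fun).max()
def pose(e,yaw,G):
    "final: tool pitch e below horizontal, heading yaw deg; tool x down"
    e,y=np.radians([e,yaw]);t=np.array([np.cos(e)*np.cos(y),np.cos(e)*np.sin(y),-np.sin(e)])
    Y=np.array([-np.sin(y),np.cos(y),0]);return np.array(G)+.011*t,np.stack([np.cross(Y,t),Y,t],1)
if __name__=='__main__':
    p,R=FK(S[3][1],1); p2,R2=FK(S[3][1],-1); print('z+',R[:,2].round(3),'z-',R2[:,2].round(3),'quat',Ro.from_matrix(R).as_quat().round(3),Ro.from_matrix(R2).as_quat().round(3))
    s4=1 if abs(R[:,2]-S[3][2]).max()<abs(R2[:,2]-S[3][2]).max() else -1; print('s4',s4)
    f=np.array([.133,.991,0])/np.hypot(.133,.991)
    for e,g in ((30,.115),(40,.12),(50,.122)):
        er=np.radians(e); t=np.array([0,0,-np.cos(er)])+np.sin(er)*f; Y=np.array([f[1],-f[0],0])
        G=np.array([.5166,-.2537,.029])-g*f
        q,er_=IK(G+.011*t,np.stack([np.cross(Y,t),Y,t],1),S[3][1],s4); print('grasp',e,q.round(2),er_.round(4))
        for yaw in (10,20,30,40,50,60):
            for up in (0,.1):
                best=min((IK(*pose(e,yaw,[.6245,.0213,.011+g+up]),q0,s4) for q0 in ((-.2,.4,2,1.5,.5,0),(-.2,.4,2,1.5,.5,-2),(-.4,.4,2,2.5,.5,-2.4),(-.2,.4,2,.5,.5,-1))),key=lambda a:a[1])
                print(' e',e,'yaw',yaw,'up',up,best[0].round(2),best[1].round(4))
E
python3 ik.py
```

```text
z+ [ 0.065  0.5   -0.863] z- [-0.502  0.046 -0.863] quat [ 0.727  0.635  0.196 -0.173] [ 0.74   0.62  -0.184 -0.185]
s4 1
grasp 30 [-0.83  0.87  1.25  0.4   1.39 -0.85] 0.0
 e 30 yaw 10 up 0 [-0.11  0.42  2.02  2.48  0.41  2.04] 0.0
 e 30 yaw 10 up 0.1 [-0.11  0.22  1.99  2.    0.27  2.55] 0.0115
 e 30 yaw 20 up 0 [-0.19  0.44  1.99  2.07  0.53  2.29] 0.0
 e 30 yaw 20 up 0.1 [-0.18  0.26  1.99  1.86  0.46  2.55] 0.0437
 e 30 yaw 30 up 0 [-0.25  0.47  1.94  1.78  0.67  2.42] 0.0
 e 30 yaw 30 up 0.1 [-0.24  0.3   1.96  1.7   0.65  2.55] 0.063
 e 30 yaw 40 up 0 [-0.29  0.51  1.87  1.57  0.81  2.49] 0.0
 e 30 yaw 40 up 0.1 [-0.3   0.35  1.9   1.55  0.83  2.55] 0.0706
 e 30 yaw 50 up 0 [-0.32  0.56  1.79  1.41  0.96  2.52] 0.0
 e 30 yaw 50 up 0.1 [-0.34  0.4   1.82  1.41  1.    2.55] 0.0686
 e 30 yaw 60 up 0 [-0.34  0.61  1.7   1.27  1.1   2.53] 0.0
 e 30 yaw 60 up 0.1 [-0.36  0.46  1.73  1.28  1.16  2.55] 0.0669
grasp 40 [-0.87  0.95  1.17  0.49  1.54 -0.89] 0.0
 e 40 yaw 10 up 0 [-0.1   0.39  1.97  1.98  0.22  2.55] 0.018
 e 40 yaw 10 up 0.1 [-0.1   0.2   1.89  0.82  0.28 -2.55] 0.0033

[... 744 characters left out ...]
 0.0
 e 50 yaw 10 up 0.1 [-0.08  0.22  1.79  0.37  0.47 -2.1 ] 0.0
 e 50 yaw 20 up 0 [-0.1   0.38  1.82  0.67  0.4  -2.55] 0.0418
 e 50 yaw 20 up 0.1 [-0.13  0.24  1.77  0.59  0.57 -2.46] 0.0
 e 50 yaw 30 up 0 [-0.1   0.39  1.76  0.57  0.53 -2.55] 0.1054
 e 50 yaw 30 up 0.1 [-0.14  0.26  1.71  0.57  0.7  -2.55] 0.047
 e 50 yaw 40 up 0 [-0.24  0.47  1.91  1.42  0.6   2.55] 0.1529
 e 50 yaw 40 up 0.1 [-0.12  0.29  1.64  0.5   0.81 -2.55] 0.1139
 e 50 yaw 50 up 0 [-0.28  0.5   1.85  1.25  0.75  2.55] 0.1403
 e 50 yaw 50 up 0.1 [-0.09  0.32  1.56  0.45  0.92 -2.55] 0.177
 e 50 yaw 60 up 0 [-0.3   0.53  1.76  1.09  0.9   2.55] 0.118
 e 50 yaw 60 up 0.1 [-0.33  0.39  1.77  1.09  0.99  2.55] 0.1842
```

```bash
cat > plan.py <<'E'
from ik import *
from scipy.spatial.transform import Slerp
f=np.array([.133,.991,0])/np.hypot(.133,.991); g=.122
for e,yaw in ((50,0),(55,0),(55,-10),(60,0)):
    er=np.radians(e); t=np.array([0,0,-np.cos(er)])+np.sin(er)*f; Y=np.array([f[1],-f[0],0]); RA=np.stack([np.cross(Y,t),Y,t],1)
    G=np.array([.5166,-.2537,.029])-g*f; pA=G+.011*t
    q=np.array(S[3][1]); print('e',e,yaw,'TCP grasp',pA.round(4),'t',t.round(4))
    pC,RC=pose(e,yaw,[.6245,.0213,.011+g+.2]); pD,_=pose(e,yaw,[.6245,.0213,.011+g])
    print('rotvec A->C',np.degrees(Ro.from_matrix(RA.T@RC).as_rotvec()).round(2),'pC',pC.round(4))
    sl=Slerp([0,1],Ro.from_matrix([RA,RC]))
    way=[('pre',pA-.1*t,RA),('A',pA,RA),('B',pA+[0,0,.15],RA)]+[(f'{s}',pA+[0,0,.15]+s*(pC-pA-[0,0,.15]),sl(s).as_matrix()) for s in (.2,.4,.6,.8,1)]+[('D+.1',pD+[0,0,.1],RC),('D',pD,RC),('retr',pD-.08*RC[:,2],RC)]
    for n,p,R in way:
        q,er_=IK(p,R,q,1); print('  ',n,q.round(2),er_.round(4))
E
python3 plan.py
```

```text
e 50 0 TCP grasp [ 0.5015 -0.3663  0.0219] t [ 0.1019  0.7592 -0.6428]
rotvec A->C [   9.23  -65.5  -105.48] pC [0.6316 0.0213 0.3246]
   pre [-0.97  1.06  0.85  0.57  1.9  -0.85] 0.0
   A [-0.9   1.03  1.08  0.59  1.7  -0.9 ] 0.0
   B [-0.9   0.84  1.06  0.61  1.87 -0.78] 0.0
   0.2 [-0.76  0.63  1.25  0.52  1.66 -1.05] 0.0
   0.4 [-0.6   0.44  1.4   0.44  1.42 -1.26] 0.0
   0.6 [-0.41  0.28  1.53  0.35  1.17 -1.42] 0.0
   0.8 [-0.22  0.17  1.62  0.22  0.91 -1.54] 0.0
   1 [-0.03  0.12  1.67  0.03  0.66 -1.62] 0.0
   D+.1 [-0.03  0.22  1.8   0.05  0.43 -1.64] 0.0
   D [-0.03  0.37  1.87  0.1   0.2  -1.7 ] 0.0
   retr [-0.04  0.16  1.97  0.08  0.31 -1.67] 0.0
e 55 0 TCP grasp [ 0.5016 -0.3657  0.0227] t [ 0.109   0.8119 -0.5736]
rotvec A->C [  18.39  -65.5  -104.28] pC [0.6308 0.0213 0.324 ]
   pre [-0.99  1.13  0.79  0.62  1.97 -0.84] 0.0
   A [-0.92  1.07  1.04  0.63  1.77 -0.9 ] 0.0
   B [-0.92  0.87  1.04  0.67  1.93 -0.77] 0.0
   0.2 [-0.77  0.67  1.21  0.56  1.74 -1.05] 0.0
   0.4 [-0.61  0.48  1.35  0.46  1.51 -1.27] 0.0
   0.6 [-0.42  0.32  1.47  0.36  1.27 -1.43] 0.0
   0.8 
[... 870 characters left out ...]
.2   1.88 -0.26  0.47 -1.16] 0.0
e 60 0 TCP grasp [ 0.5016 -0.3652  0.0235] t [ 0.1152  0.8583 -0.5   ]
rotvec A->C [  27.41  -65.5  -102.28] pC [0.63   0.0213 0.3235]
   pre [-1.    1.19  0.72  0.68  2.04 -0.82] 0.0
   A [-0.93  1.11  1.01  0.68  1.84 -0.9 ] 0.0
   B [-0.93  0.91  1.01  0.73  1.99 -0.76] 0.0
   0.2 [-0.78  0.71  1.17  0.59  1.82 -1.05] 0.0
   0.4 [-0.62  0.53  1.3   0.48  1.61 -1.27] 0.0
   0.6 [-0.43  0.37  1.41  0.37  1.37 -1.44] 0.0
   0.8 [-0.23  0.25  1.5   0.22  1.13 -1.55] 0.0
   1 [-0.03  0.18  1.55  0.02  0.89 -1.61] 0.0
   D+.1 [-0.03  0.26  1.69  0.02  0.67 -1.62] 0.0
   D [-0.03  0.39  1.77  0.03  0.45 -1.63] 0.0
   retr [-0.03  0.21  1.83  0.03  0.58 -1.62] 0.0
```

```bash
python3 -m jog '0 8.3 0 0 0 0 -1;0 8.3 0 0 0 0 -1;0 8.3 0 0 0 0 -1;0 0 0 0 0 0 -1'
python3 - <<'E'
from h import *
P,p=cloud('top0')
m=(P[...,2]>.015)&(P[...,2]<.08)
for w in((400,455,110,165),(380,445,245,290)):
    Q=P[w[2]:w[3],w[0]:w[1]][m[w[2]:w[3],w[0]:w[1]]]; print(cv2.boxPoints(cv2.minAreaRect(Q[:,:2].astype(np.float32))).round(3).tolist())
t=np.array([.109,.8119,-.5736]);A=np.array([.5016,-.3657,.0227])
delta(A-.1*t,t,[.991,-.133,0]);delta(A,t,[.991,-.133,0])
E
```

```text
t: 4.25
tool_pos: [0.4936, -0.4186, 0.2361]
tcp_rot: [0.668, 0.583, 0.347, -0.306]
force: [0.8, 0.2, -1.8]
finger_gap: 0.996
grip_force: 0.0
[[0.6209999918937683, -0.4350000023841858], [0.6579999923706055, -0.4779999852180481], [0.7799999713897705, -0.37299999594688416], [0.7440000176429749, -0.3310000002384186]]
[[0.27799999713897705, -0.28700000047683716], [0.34299999475479126, -0.43299999833106995], [0.3930000066757202, -0.4099999964237213], [0.328000009059906, -0.26499998569488525]]
rotvec [-0.14 -0.08 -0.22] shift now [-0.1442  0.0016  0.066 ] shift tgt [-0.1441  0.0009  0.0662]
pos [ 0.4936 -0.4186  0.2361] q [-0.964  0.905  0.825  0.694  2.104 -0.686] F [ 0.8  0.2 -1.8] gap 0.996 grip 0.0 t 4.25
rotvec [-0.14 -0.08 -0.22] shift now [-0.1444  0.0019  0.166 ] shift tgt [-0.1441  0.0009  0.1662]
pos [ 0.4936 -0.4186  0.2361] q [-0.964  0.905  0.825  0.694  2.104 -0.686] F [ 0.8  0.2 -1.8] gap 0.996 grip 0.0 t 4.25
```

The pink heads clear the fingers by about 50 mm on each side. Moving to the pre-grasp, then approaching.

```bash
python3 -m jog '0 0 0 -.036 .0004 .0165 -1;0 0 0 -.036 .0004 .0165 -1;0 0 0 -.036 .0004 .0165 -1;0 0 0 -.036 .0004 .0165 -1;0 0 0 0 0 0 -1' | head -4
python3 -m jog '0 0 0 0 0 .025 -1;0 0 0 0 0 .025 -1;0 0 0 0 0 .025 -1;0 0 0 0 0 .02 -1;0 0 0 0 0 0 -1' | head -4
python3 - <<'E'
from h import *
t=np.array([.109,.8119,-.5736]);A=np.array([.5016,-.3657,.0227])
delta(A,t,[.991,-.133,0])
snap('side','s1'); im=cv2.imread('pics/s1.png'); cv2.imwrite('pics/s1c.png',cv2.resize(im[130:240,260:440],None,fx=4,fy=4))
E
```

```text
t: 4.75
tool_pos: [0.4912, -0.4457, 0.0788]
tcp_rot: [0.668, 0.584, 0.345, -0.306]
force: [-0.7, 0.6, -1.6]
t: 5.25
tool_pos: [0.503, -0.3682, 0.0306]
tcp_rot: [0.667, 0.587, 0.345, -0.303]
force: [0.3, -0.1, -0.2]
rotvec [-0.22  0.33  0.18] shift now [-0.0051 -0.0017  0.0064] shift tgt [-0.0051 -0.0017  0.0064]
pos [ 0.503  -0.3682  0.0306] q [-0.914  1.059  1.042  0.631  1.777 -0.898] F [ 0.3 -0.1 -0.2] gap 1.001 grip 0.0 t 5.25
```

View pics/s1c.png

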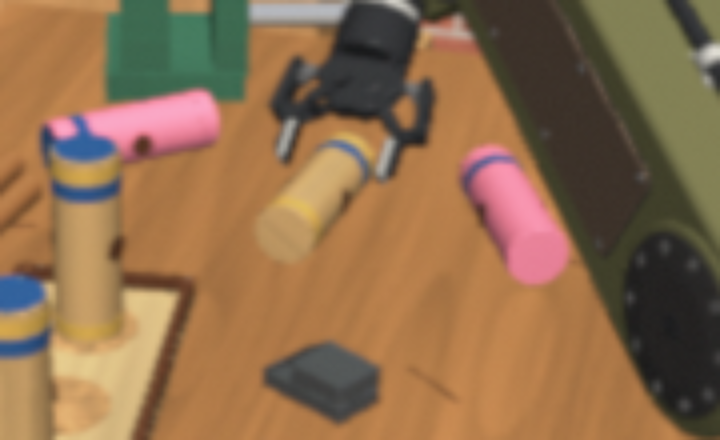

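The side view shows the open fingers straddling the blue end of the head at about (345,160) in the crop, with nothing else touched. A final small shift, then close.

```bash
python3 -m jog '0 0 0 -.0051 -.0017 .0064 -1;0 0 0 0 0 0 -1;0 0 0 0 0 0 .3;0 0 0 0 0 0 1;0 0 0 0 0 0 1;0 0 0 0 0 0 1;0 0 0 0 0 0 1;0 0 0 0 0 0 1;0 0 0 0 0 0 1;0 0 0 0 0 0 1' 100
python3 - <<'E'
from h import *
t=np.array([.109,.8119,-.5736]);A=np.array([.5016,-.3657,.0227])
delta(A+[0,0,.15],t,[.991,-.133,0])
E
```

```text
t: 6.3
tool_pos: [0.5006, -0.3682, 0.0216]
tcp_rot: [0.668, 0.585, 0.347, -0.303]
force: [-0.6, -4.7, 5.9]
finger_gap: 0.614
grip_force: 103.9
rotvec [-0.02  0.14  0.07] shift now [ 0.1251  0.0008 -0.0849] shift tgt [ 0.1253  0.0006 -0.0846]
pos [ 0.5006 -0.3682  0.0216] q [-0.917  1.07   1.046  0.631  1.767 -0.907] F [-0.6 -4.7  5.9] gap 0.614 grip 103.92710208892822 t 6.3
```

Gripped at about 52–54 mm opening, 104 N. Lifting.

```bash
python3 -m jog '0 0 0 .01 0 -.007 1;0 0 0 .0209 0 -.0141 1;0 0 0 .0209 0 -.0141 1;0 0 0 .0209 0 -.0141 1;0 0 0 .0209 0 -.0141 1;0 0 0 .0209 0 -.0141 1;0 0 0 .01 0 -.007 1;0 0 0 0 0 0 1'
cat > c.py <<'E'
from h import *; from ik import pose
pC,RC=pose(55,0,[.6245,.0213,.011+.122+.2]); delta(pC,RC[:,2],RC[:,1])
E
python3 c.py
```

```text
t: 7.1
tool_pos: [0.5011, -0.3654, 0.1729]
tcp_rot: [0.668, 0.585, 0.347, -0.303]
force: [0.5, 0.2, -3.7]
finger_gap: 0.61
grip_force: 104.4
rotvec [  18.24  -65.31 -104.16] shift now [0.3542 0.0779 0.2401] shift tgt [-0.1929  0.3867 -0.0493]
pos [ 0.5011 -0.3654  0.1729] q [-0.914  0.865  1.044  0.668  1.93  -0.775] F [ 0.5  0.2 -3.7] gap 0.61 grip 104.40604448318481 t 7.1
```

Run:
```python
from h import *; from ik import *; from scipy.spatial.transform import Slerp
s=get_state(); R=Ro.from_quat(s['tcp_rot']); pC,RC=pose(55,0,[0,0,0]); M=np.array([.5,-.15,.35])
print('shift',(R.inv().apply(M-s['tool_pos'])).round(4))
q=s['joint_positions'].copy()
for a in (.33,.66,1): q,e=IK(s['tool_pos']+a*(M-s['tool_pos']),R.as_matrix(),q,1); print(q.round(2),e.round(4))
sl=Slerp([0,1],Ro.from_matrix([R.as_matrix(),RC]))
for a in np.linspace(.125,1,8): q,e=IK(M,sl(a).as_matrix(),q,1); print(a,q.round(2),e.round(4))
```

```text
shift [ 0.2678 -0.0292  0.0722]
[-0.85  0.69  1.21  0.71  1.9  -0.72] 0.0
[-0.78  0.52  1.33  0.76  1.89 -0.63] 0.0
[-0.69  0.37  1.4   0.82  1.88 -0.51] 0.0
0.125 [-0.65  0.34  1.38  0.7   1.84 -0.71] 0.0
0.25 [-0.61  0.3   1.38  0.58  1.78 -0.92] 0.0
0.375 [-0.58  0.24  1.41  0.49  1.68 -1.12] 0.0
0.5 [-0.54  0.18  1.46  0.4   1.56 -1.31] 0.0
0.625 [-0.51  0.1   1.53  0.34  1.42 -1.51] 0.0
0.75 [-0.49  0.03  1.62  0.3   1.26 -1.71] 0.0
0.875 [-0.48 -0.04  1.71  0.3   1.09 -1.93] 0.0
1.0 [-0.48 -0.11  1.81  0.34  0.91 -2.19] 0.0
```

```bash
python3 -m jog '0 0 0 .0335 -.0037 .009 1;0 0 0 .0335 -.0037 .009 1;0 0 0 .0335 -.0037 .009 1;0 0 0 .0335 -.0037 .009 1;0 0 0 .0335 -.0037 .009 1;0 0 0 .0335 -.0037 .009 1;0 0 0 .0335 -.0037 .009 1;0 0 0 .0335 -.0037 .009 1;0 0 0 0 0 0 1' | head -2
python3 -m jog '1.14 -4.08 -6.51 0 0 0 1;1.14 -4.08 -6.51 0 0 0 1;1.14 -4.08 -6.51 0 0 0 1;1.14 -4.08 -6.51 0 0 0 1;1.14 -4.08 -6.51 0 0 0 1;1.14 -4.08 -6.51 0 0 0 1;1.14 -4.08 -6.51 0 0 0 1;1.14 -4.08 -6.51 0 0 0 1' >/dev/null
python3 -m jog '1.14 -4.08 -6.51 0 0 0 1;1.14 -4.08 -6.51 0 0 0 1;1.14 -4.08 -6.51 0 0 0 1;1.14 -4.08 -6.51 0 0 0 1;1.14 -4.08 -6.51 0 0 0 1;1.14 -4.08 -6.51 0 0 0 1;1.14 -4.08 -6.51 0 0 0 1;1.14 -4.08 -6.51 0 0 0 1;0 0 0 0 0 0 1' 
python3 c.py
```

```text
t: 8.0
tool_pos: [0.4997, -0.1479, 0.3512]
t: 9.7
tool_pos: [0.4987, -0.15, 0.3471]
tcp_rot: [-0.0, 0.954, 0.001, 0.299]
force: [-0.2, 0.4, -3.5]
finger_gap: 0.612
grip_force: 104.9
rotvec [ 0.17 -0.26 -0.01] shift now [-0.0954  0.1711  0.0948] shift tgt [-0.095   0.1713  0.0947]
pos [ 0.4987 -0.15    0.3471] q [-0.486 -0.108  1.815  0.346  0.916 -2.197] F [-0.2  0.4 -3.5] gap 0.612 grip 104.94026184082031 t 9.7
```

```bash
python3 -m jog '0 0 0 -.0159 .0285 .0158 1;0 0 0 -.0159 .0285 .0158 1;0 0 0 -.0159 .0285 .0158 1;0 0 0 -.0159 .0285 .0158 1;0 0 0 -.0159 .0285 .0158 1;0 0 0 -.0159 .0285 .0158 1;0 0 0 0 0 0 1' >/dev/null
python3 c.py
python3 - <<'E'
from h import *
snap('side','s2'); snap('top','t2')
a=cv2.imread('pics/s2.png')[90:290,180:380]; b=cv2.imread('pics/t2.png')[80:230,180:380]
cv2.imwrite('pics/st2.png',np.hstack([cv2.resize(a,(400,400)),cv2.resize(b,(400,300),interpolation=2)[:,:] if 0 else cv2.copyMakeBorder(cv2.resize(b,(400,300)),0,100,0,0,0)]))
# fit head axis from side cloud: points near the expected head
P,p=cloud('s2'); Q=P.reshape(-1,3); C=p.reshape(-1,3).astype(int)
for z0 in np.arange(.22,.40,.02):
    m=(abs(Q[:,2]-z0-.01)<.01)&(np.hypot(Q[:,0]-.6245,Q[:,1]-.0213)<.05)
    if m.sum()>10:
        X=Q[m]; # circle of known radius
        from scipy.optimize import least_squares
        g=least_squares(lambda c:np.hypot(X[:,0]-c[0],X[:,1]-c[1])-.027,[.6245,.0113],loss='soft_l1',f_scale=.001).x
        print(round(z0+.01,2),m.sum(),g.round(4))
E
```

```text
rotvec [ 0.21 -0.46 -0.17] shift now [ 0.0019 -0.0023 -0.0018] shift tgt [ 0.0019 -0.0023 -0.0018]
pos [0.6334 0.0236 0.3236] q [-0.028  0.156  1.598  0.027  0.786 -1.61 ] F [-0.5  0.4 -4.3] gap 0.612 grip 105.33885955810547 t 10.4
0.23 121 [0.6247 0.0249]
0.25 141 [0.6255 0.0246]
0.27 132 [0.6258 0.0242]
0.29 135 [0.6259 0.0241]
0.31 129 [0.6264 0.0236]
0.33 128 [0.6282 0.0311]
0.35 90 [0.6207 0.0315]
0.37 105 [0.6142 0.0286]
```

View pics/st2.png

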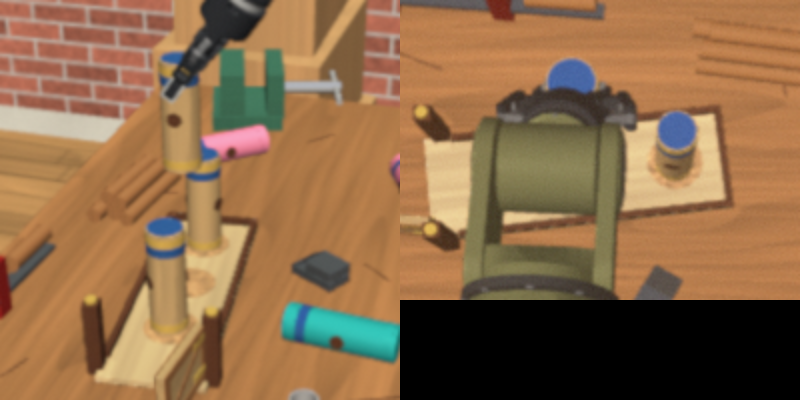

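The head is held upright above the pad, blue end up: in the left panel its foot ring is at (181,163) and the pad at (195,283). It leans about 1°, which I'll correct before lowering.

```bash
python3 -m jog '.4 -.8 -.3 .0012 -.0027 -.0009 1;0 0 0 .0115 0 .0164 1;0 0 0 .0115 0 .0164 1;0 0 0 .0115 0 .0164 1;0 0 0 .0115 0 .0164 1;0 0 0 .0115 0 .0164 1;0 0 0 .0115 0 .0164 1;0 0 0 .0115 0 .0164 1;0 0 0 .0057 0 .0082 1;0 0 0 0 0 0 1'
cat > ax.py <<'E'
from h import *; import sys
from scipy.optimize import least_squares
def ax(f,c,zs,R=.04):
    P,p=cloud(f); Q=P.reshape(-1,3)
    for z0 in zs:
        m=(abs(Q[:,2]-z0)<.008)&(np.hypot(Q[:,0]-c[0],Q[:,1]-c[1])<R); X=Q[m]
        if len(X)>10: print(f,round(z0,3),len(X),least_squares(lambda c:np.hypot(X[:,0]-c[0],X[:,1]-c[1])-.027,[c[0],c[1]-.01],loss='soft_l1',f_scale=.001).x.round(4))
if __name__=='__main__':
    snap('side',sys.argv[1]); ax(sys.argv[1],(.6245,.0213),np.arange(.04,.20,.02)); 
    ax('side0',(.6145,.1325),(.05,.08,.12,.16)); ax('side0',(.636,-.09),(.05,.08,.12,.16))
E
python3 ax.py s3; python3 c.py
```

```text
t: 11.5
tool_pos: [0.6317, 0.0164, 0.1754]
tcp_rot: [-0.0, 0.952, -0.003, 0.306]
force: [0.1, -0.4, -2.7]
finger_gap: 0.609
grip_force: 105.6
s3 0.06 23 [0.6257 0.0163]
s3 0.08 45 [0.6251 0.0172]
s3 0.1 48 [0.6256 0.0172]
s3 0.12 53 [0.6247 0.0174]
s3 0.14 92 [0.6244 0.0174]
s3 0.16 94 [0.6241 0.0167]
s3 0.18 81 [0.6253 0.0243]
side0 0.05 93 [0.6139 0.1331]
side0 0.08 103 [0.6139 0.1332]
side0 0.12 99 [0.6142 0.1333]
side0 0.16 118 [0.6134 0.1331]
side0 0.05 76 [ 0.6355 -0.0916]
side0 0.08 74 [ 0.6342 -0.0912]
side0 0.12 82 [ 0.6347 -0.0915]
side0 0.16 94 [ 0.6348 -0.0915]
rotvec [-0.31  0.69  0.16] shift now [-0.0847  0.0038 -0.1205] shift tgt [-0.0833  0.0047 -0.1215]
pos [0.6323 0.0166 0.1767] q [-0.038  0.299  1.791  0.04   0.429 -1.641] F [-0.1  0.6 -3.7] gap 0.614 grip 105.5803370475769 t 11.55
```

```bash
python3 -m jog '0 .4 0 0 .0035 0 1;0 0 0 .0057 0 .0082 1;0 0 0 .0057 0 .0082 1;0 0 0 .0057 0 .0082 1;0 0 0 .0057 0 .0082 1;0 0 0 0 0 0 1'
python3 ax.py s4|grep s4; python3 c.py
```

```text
t: 12.15
tool_pos: [0.632, 0.0205, 0.1343]
tcp_rot: [-0.001, 0.953, -0.003, 0.302]
force: [-0.5, 0.4, -3.5]
finger_gap: 0.605
grip_force: 105.6
s4 0.04 46 [0.6253 0.0212]
s4 0.06 47 [0.6252 0.0211]
s4 0.08 47 [0.624 0.021]
s4 0.1 49 [0.6248 0.0203]
s4 0.12 51 [0.6248 0.0199]
s4 0.14 65 [0.6248 0.0254]
s4 0.16 39 [0.6206 0.0245]
s4 0.18 106 [0.6114 0.0229]
rotvec [-0.28  0.21  0.21] shift now [-0.1074 -0.0003 -0.155 ] shift tgt [-0.1069  0.0008 -0.1554]
pos [0.6324 0.0205 0.1354] q [-0.03   0.363  1.814  0.037  0.35  -1.634] F [ 0.9 -0.  -3.4] gap 0.606 grip 105.58316946029663 t 12.2
```

```bash
python3 -m jog '.3 0 -.2 .0017 0 .0025 1;0 0 0 .0017 0 .0025 1;0 0 0 0 0 0 1' | sed -n 2,4p; python3 -m jog '0 0 0 .0012 0 .0016 1;0 0 0 0 0 0 1' | sed -n 2,4p;  python3 -m jog '0 0 0 .0006 0 .0008 1;0 0 0 0 0 0 1' | sed -n 2,4p
```

```text
tool_pos: [0.6327, 0.0205, 0.1303]
tcp_rot: [-0.002, 0.953, -0.006, 0.303]
force: [0.3, -0.1, -4.1]
tool_pos: [0.6327, 0.0204, 0.1284]
tcp_rot: [-0.002, 0.953, -0.006, 0.303]
force: [-0.4, -0.2, -3.6]
tool_pos: [0.6327, 0.0204, 0.1274]
tcp_rot: [-0.002, 0.953, -0.006, 0.303]
force: [-0.4, -0.4, -3.4]
```

```bash
python3 -m jog '0 0 0 .0006 0 .0008 1;0 0 0 0 0 0 1' | sed -n 2,4p;  python3 -m jog '0 0 0 .0006 0 .0008 1;0 0 0 0 0 0 1' | sed -n 2,4p; python3 -m jog '0 0 0 .0006 0 .0008 1;0 0 0 0 0 0 1' | sed -n 2,4p
```

```text
tool_pos: [0.6327, 0.0204, 0.1264]
tcp_rot: [-0.002, 0.953, -0.006, 0.303]
force: [-0.0, 1.1, -4.0]
tool_pos: [0.633, 0.0204, 0.1261]
tcp_rot: [-0.002, 0.953, -0.006, 0.304]
force: [-2.1, -0.5, 2.1]
tool_pos: [0.6335, 0.0203, 0.1261]
tcp_rot: [-0.002, 0.952, -0.006, 0.305]
force: [-5.6, -1.3, 11.8]
```

Contact at TCP z 0.126, as expected. I'll ease the grip and then open.

```bash
python3 -m jog '0 0 0 -.0006 0 -.0008 1;0 0 0 0 0 0 1;0 0 0 0 0 0 1' 20
python3 -m jog '0 0 0 0 0 0 .1;0 0 0 0 0 0 0;0 0 0 0 0 0 -.2;0 0 0 0 0 0 -.4;0 0 0 0 0 0 -.6;0 0 0 0 0 0 -.8;0 0 0 0 0 0 -1;0 0 0 0 0 0 -1;0 0 0 0 0 0 -1'
python3 ax.py s5|grep s5
```

```text
t: 13.8
tool_pos: [0.6331, 0.0204, 0.1261]
tcp_rot: [-0.002, 0.953, -0.006, 0.304]
force: [-0.7, -0.7, 5.8]
finger_gap: 0.613
grip_force: 106.4
t: 14.7
tool_pos: [0.6327, 0.0204, 0.1254]
tcp_rot: [-0.002, 0.953, -0.006, 0.303]
force: [-0.3, -1.3, -0.3]
finger_gap: 0.998
grip_force: 0.0
s5 0.04 41 [0.626  0.0205]
s5 0.06 45 [0.6255 0.0196]
s5 0.08 50 [0.6263 0.02  ]
s5 0.1 45 [0.6261 0.0199]
s5 0.12 39 [0.6263 0.0202]
s5 0.14 29 [0.6253 0.0203]
s5 0.16 51 [0.6248 0.0207]
```

The head stands free and upright at (0.6255, 0.020) with its axis drifting under 1 mm over its length, within about 1.5 mm of the pad's centre. Now I retreat and measure the gate.

```bash
python3 -m jog '0 0 0 0 0 -.02 -1;0 0 0 0 0 -.03 -1;0 0 0 0 0 -.03 -1;0 0 0 0 0 -.03 -1;0 0 0 0 0 -.03 -1;0 0 0 0 0 -.03 1;0 0 0 0 0 -.03 1;0 0 0 0 0 0 1'
python3 - <<'E'
from h import *
snap('top','t3')
P,p=cloud('t3')
m=(P[...,2]>.088)&(P[...,2]<.107); vv,uu=np.where(m[175:205,135:205]); Q=P[175:205,135:205][m[175:205,135:205]]
k=(Q[:,0]<.60)&(Q[:,1]>.24)&(Q[:,1]<.40); Q=Q[k]
c,s=np.linalg.eigh(np.cov(Q[:,:2].T)); d=s[:,1]*np.sign(s[1,1]); m0=Q[:,:2].mean(0); print(len(Q),'dir',d,'mean',m0,'ext',((Q[:,:2]-m0)@d).min(),((Q[:,:2]-m0)@d).max(),'heading',np.degrees(np.arctan2(d[1],d[0])))
print('free edge px', world('top0',149.5,187.5,.1), 'hinge-end',world('top0',190,191,.1))
# battens: fit lane direction from z 0.017..0.027
B=P[125:215,200:350].reshape(-1,3); B=B[(B[:,2]>.017)&(B[:,2]<.027)]
for sgn in(-1,1):
    X=B[(np.sign((B[:,0]-.6245)+.1*(B[:,1]-.02))==sgn)&(abs((B[:,0]-.6245)+.11*(B[:,1]-.02))>.055)&(abs((B[:,0]-.6245)+.11*(B[:,1]-.02))<.085)]
    if len(X)>20: print(sgn,len(X),'slope deg',np.degrees(np.arctan(-np.polyfit(X[:,1],X[:,0],1)[0])),'x@y=.02',np.polyval(np.polyfit(X[:,1],X[:,0],1),.02))
im=cv2.imread('pics/t3.png'); cv2.imwrite('pics/t3c.png',cv2.resize(im[115:215,140:360],None,fx=3.5,fy=3.5,interpolation=2))
E
```

```text
t: 15.55
tool_pos: [0.5168, 0.0225, 0.2924]
tcp_rot: [-0.002, 0.952, -0.006, 0.306]
force: [-0.3, -0.9, -0.3]
finger_gap: 0.511
grip_force: 0.0
277 dir [0.08002154 0.99679313] mean [0.53849732 0.29859513] ext -0.05755547098079586 0.0581809689320496 heading 85.41019593632633
free edge px (array([0.54074203, 0.34994462, 0.10017778]), array([0.54077682, 0.35001239, 0.1       ])) hinge-end (array([0.53151291, 0.24412087, 0.0998121 ]), array([0.53147775, 0.24406766, 0.1       ]))
-1 313 slope deg 6.917449673071289 x@y=.02 0.5541757828538709
1 385 slope deg 6.460844864763651 x@y=.02 0.6945132877097109
```

View pics/t3c.png

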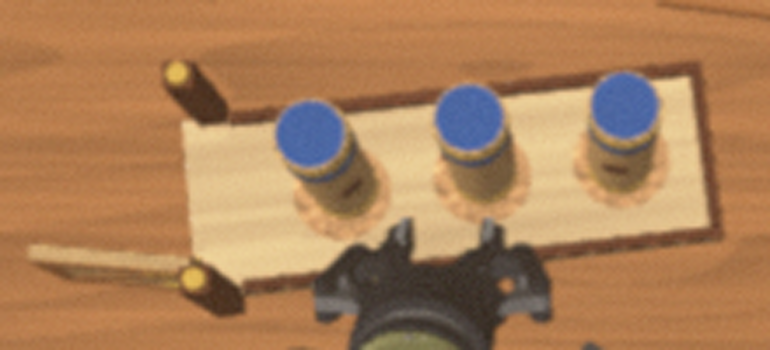

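All three heads stand on their pads, blue ends at (312,133), (470,117) and (625,105) in the crop. The gate runs from the post at (195,278) to its free edge at (32,250). Lane yaw is 6.7° and gate heading 85.4°, so it is about 1.37 rad open. The fitted hinge (0.533, 0.2275) agrees with the lane geometry (0.5346, 0.2271). Next: tool down, fingers shut, and round to the gate's outer side.

```bash
python3 -m jog '0 7 0 0 0 0 1;0 7 0 0 0 0 1;0 7 0 0 0 0 1;0 7 0 0 0 0 1;0 7 0 0 0 0 1;0 0 0 0 0 0 1' >/dev/null
python3 -m jog '0 0 8.33 0 0 0 1;0 0 8.33 0 0 0 1;0 0 8.33 0 0 0 1;0 0 8.33 0 0 0 1;0 0 8.33 0 0 0 1;0 0 8.33 0 0 0 1;0 0 8.33 0 0 0 1;0 0 8.33 0 0 0 1;0 0 8.33 0 0 0 1;0 0 8.33 0 0 0 1;0 0 0 0 0 0 1'
python3 -c "
from h import *
delta([.4917,.326,.2],[0,0,-1],[.9932,.1167,0])"
```

```text
t: 17.3
tool_pos: [0.5171, 0.0224, 0.2878]
tcp_rot: [0.665, 0.746, -0.002, 0.007]
force: [-0.3, 0.5, -0.4]
finger_gap: -0.003
grip_force: 0.0
rotvec [ 0.3   0.75 -0.13] shift now [0.3056 0.0091 0.0839] shift tgt [0.3045 0.0102 0.0878]
pos [0.5171 0.0224 0.2878] q [-0.022  0.19   1.545 -0.012  1.4   -0.134] F [-0.3  0.5 -0.4] gap -0.003 grip 0.0 t 17.3
```

```bash
python3 -m jog '.3 .7 0 .0435 .0014 .005 1;0 0 0 .0435 .0014 .005 1;0 0 0 .0435 .0014 .005 1;0 0 0 .0435 .0014 .01 1;0 0 0 .0435 .0014 .015 1;0 0 0 .0435 .0014 .02 1;0 0 0 .0435 .0014 .028 1;0 0 0 0 0 .04 1;0 0 0 0 0 .04 1;0 0 0 0 0 .04 1;0 0 0 0 0 0 1'
python3 - <<'E'
from h import *
H=np.array([.534,.2273]); L=np.radians(6.7)
delta([.4917,.326,.068],[0,0,-1],[.9932,.1167,0])
s=get_state();R=Ro.from_quat(s['tcp_rot']);p=s['tool_pos'].copy()
for th in (78,65,52,39,26,13,4,0):
    a=L+np.radians(th);g=np.array([np.cos(a),np.sin(a)]);n=np.array([-g[1],g[0]])
    q=np.r_[H+.095*g+.019*n,.068]; print(th,q.round(4),'shift',R.inv().apply(q-p).round(4)); p=q
E
```

```text
t: 18.4
tool_pos: [0.4887, 0.3229, 0.0755]
tcp_rot: [0.663, 0.749, -0.005, -0.001]
force: [-0.1, -0.3, 0.3]
finger_gap: -0.004
grip_force: 0.0
rotvec [-0.5   0.22  0.25] shift now [0.0027 0.0034 0.0075] shift tgt [0.0027 0.0034 0.0075]
pos [0.4887 0.3229 0.0755] q [ 0.521  0.562  1.556 -0.     1.033  0.4  ] F [-0.1 -0.3  0.3] gap -0.004 grip 0.0 t 18.4
78 [0.5239 0.3236 0.068 ] shift [-0.0035  0.0351  0.0072]
65 [0.5458 0.3235 0.068 ] shift [-0.0028  0.0217 -0.0002]
52 [0.5671 0.3183 0.068 ] shift [-0.0077  0.0206 -0.0002]
39 [0.5868 0.3086 0.068 ] shift [-0.0121  0.0183 -0.0001]
26 [0.6037 0.2946 0.068 ] shift [-0.0159  0.0151 -0.0001]
13 [0.617  0.2772 0.068 ] shift [-0.0189  0.0112 -0.    ]
4 [0.6238 0.2636 0.068 ] shift [-0.0143  0.0051  0.    ]
0 [0.6261 0.2573 0.068 ] shift [-0.0066  0.0015  0.    ]
```

```bash
python3 -m jog '0 0 0 -.0018 .0175 .002 1;0 0 0 -.0017 .0176 .002 1;0 0 0 -.0014 .0108 0 1;0 0 0 -.0014 .0108 0 1;0 0 0 -.0038 .0103 0 1;0 0 0 -.0038 .0103 0 1;0 0 0 -.006 .0092 0 1;0 0 0 -.006 .0092 0 1;0 0 0 0 0 0 1'
python3 -m jog '0 0 0 -.008 .0075 0 1;0 0 0 -.008 .0075 0 1;0 0 0 -.0094 .0056 0 1;0 0 0 -.0094 .0056 0 1;0 0 0 -.007 .0025 0 1;0 0 0 -.007 .0025 0 1;0 0 0 0 0 0 1'
python3 -c "
from h import *
delta([.6261,.2573,.07],[0,0,-1],[.9932,.1167,0])"
```

```text
t: 19.3
tool_pos: [0.5904, 0.3087, 0.0768]
tcp_rot: [0.665, 0.747, -0.001, -0.0]
force: [-0.5, -0.3, 0.1]
finger_gap: 0.001
grip_force: 0.0
t: 20.0
tool_pos: [0.6263, 0.2639, 0.0768]
tcp_rot: [0.665, 0.747, -0.001, -0.0]
force: [-0.2, -0.5, -0.3]
finger_gap: -0.0
grip_force: 0.0
rotvec [-0.07  0.05 -0.05] shift now [-0.0065 -0.001   0.0068] shift tgt [-0.0065 -0.001   0.0068]
pos [0.6263 0.2639 0.0768] q [ 3.450e-01  7.430e-01  1.247e+00 -1.000e-03  1.152e+00  2.290e-01] F [-0.2 -0.5 -0.3] gap -0.0 grip 0.0 t 20.0
```

```bash
for i in 1 2; do :; done
python3 -m jog '0 0 0 -.003 0 0 1;0 0 0 -.003 0 0 1;0 0 0 0 0 0 1' | sed -n 2,4p
python3 -m jog '0 0 0 -.0015 0 0 1;0 0 0 -.0015 0 0 1;0 0 0 0 0 0 1' | sed -n 2,4p
python3 - <<'E'
from h import *
snap('top','t4')
P,p=cloud('t4'); H=np.array([.534,.2273])
m=(P[...,2]>.088)&(P[...,2]<.107); m[:,:130]=0; m[:,240:]=0
Q=P[m][:,:2]; k=(np.hypot(*(Q-H).T)<.14); Q=Q[k]; L=np.radians(6.7)
a=np.array([np.cos(L),np.sin(L)]);b=np.array([-a[1],a[0]]); U=np.c_[(Q-H)@a,(Q-H)@b]; U=U[(U[:,0]>.0)&(U[:,0]<.13)]
print(len(U)); 
for x in np.arange(.01,.13,.015):
    w=U[abs(U[:,0]-x)<.008]; print(x.round(3),len(w),w[:,1].min().round(4) if len(w) else '',w[:,1].max().round(4) if len(w) else '')
im=cv2.imread('pics/t4.png'); cv2.imwrite('pics/t4c.png',cv2.resize(im[115:215,140:340],None,fx=4,fy=4,interpolation=2))
E
```

```text
tool_pos: [0.6266, 0.2588, 0.0769]
tcp_rot: [0.665, 0.747, -0.001, -0.0]
force: [-0.1, 0.4, -1.0]
tool_pos: [0.627, 0.2558, 0.0768]
tcp_rot: [0.665, 0.747, -0.001, -0.0]
force: [-0.8, 0.4, -0.7]
121
0.01 0  
0.025 2 -0.0064 -0.0057
0.04 30 -0.1167 -0.0024
0.055 21 -0.1167 -0.0026
0.07 12 -0.0064 -0.0034
0.085 15 -0.0062 -0.0021
0.1 18 -0.0063 -0.0003
0.115 23 -0.0065 0.0017
0.13 9 -0.0059 0.0024
```

View pics/t4c.png

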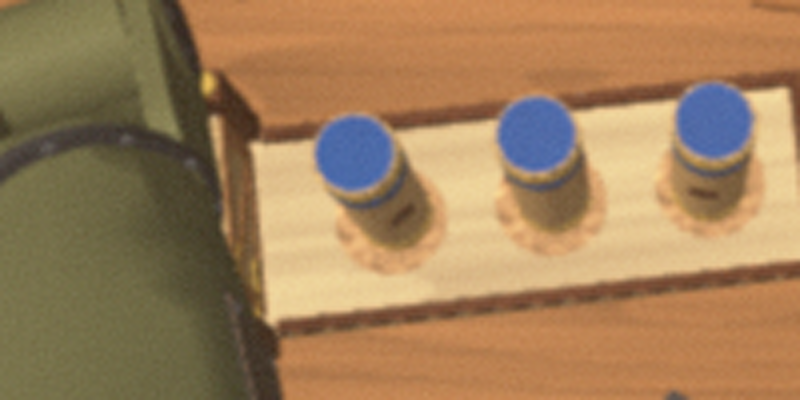

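The gate now lies across the lane's end: its top runs from (212,110) to (262,315), and its inner face sits at a constant −6 mm offset, so it is essentially shut. I'll creep in until it meets the stop.

```bash
python3 -m jog '0 0 0 -.001 0 0 1;0 0 0 0 0 0 1' | sed -n 2,4p
python3 -m jog '0 0 0 -.001 0 0 1;0 0 0 0 0 0 1' | sed -n 2,4p
python3 -m jog '0 0 0 -.001 0 0 1;0 0 0 0 0 0 1' | sed -n 2,4p
```

```text
tool_pos: [0.6269, 0.2557, 0.0768]
tcp_rot: [0.664, 0.747, -0.0, -0.001]
force: [0.6, 5.4, -0.4]
tool_pos: [0.6269, 0.2556, 0.0768]
tcp_rot: [0.664, 0.748, 0.0, -0.001]
force: [0.3, 11.3, -1.0]
tool_pos: [0.6269, 0.2555, 0.0769]
tcp_rot: [0.664, 0.748, 0.001, -0.001]
force: [1.4, 16.4, -2.8]
```

It is at the stop: 16 N with no further motion. Backing off, going up, and checking.

```bash
python3 -m jog '0 0 0 .003 0 0 1;0 0 0 .015 0 0 1;0 0 0 .02 0 0 1;0 0 0 .02 0 0 1;0 0 0 0 0 -.04 1;0 0 0 0 0 -.04 1;0 0 0 0 0 -.04 1;0 0 0 0 0 -.04 1;0 0 0 .04 0 0 1;0 0 0 .04 0 0 1;0 0 0 .04 0 0 1;0 0 0 0 0 0 1'
python3 - <<'E'
from h import *; from ax import ax
snap('top','t5'); snap('side','s6')
ax('s6',(.6255,.02),(.05,.08,.12,.16)); ax('s6',(.6145,.1325),(.08,.12,.16)); ax('s6',(.636,-.09),(.08,.16))
P,p=cloud('t5'); H=np.array([.534,.2273]); L=np.radians(6.7)
Q=P[(P[...,2]>.088)&(P[...,2]<.107)][:,:2]-H
a=np.array([np.cos(L),np.sin(L)]);b=np.array([-a[1],a[0]]); U=np.c_[Q@a,Q@b]; U=U[(U[:,0]>.02)&(U[:,0]<.115)&(abs(U[:,1])<.03)]
if len(U)>10: print('gate',len(U),'angle',np.polyfit(U[:,0],U[:,1],1),U[:,0].min(),U[:,0].max())
a=cv2.imread('pics/s6.png')[130:310,200:400]; b=cv2.imread('pics/t5.png')[110:215,140:350]
cv2.imwrite('pics/fin.png',np.hstack([cv2.resize(a,(400,360)),cv2.copyMakeBorder(cv2.resize(b,(400,200)),0,160,0,0,0)]))
E
```

```text
t: 22.45
tool_pos: [0.604, 0.436, 0.2356]
tcp_rot: [0.662, 0.749, -0.001, -0.001]
force: [0.7, -0.6, -0.2]
finger_gap: 0.002
grip_force: 0.0
s6 0.05 37 [0.6253 0.0205]
s6 0.08 49 [0.6257 0.0201]
s6 0.12 49 [0.6251 0.0203]
s6 0.16 110 [0.6255 0.0205]
s6 0.08 105 [0.6135 0.1336]
s6 0.12 100 [0.6137 0.1332]
s6 0.16 117 [0.614  0.1337]
s6 0.08 41 [ 0.6346 -0.0912]
s6 0.16 96 [ 0.6345 -0.0909]
gate 233 angle [ 7.19275432e-03 -7.92511166e-05] 0.02064032197716041 0.1143287988194508
```

View pics/fin.png

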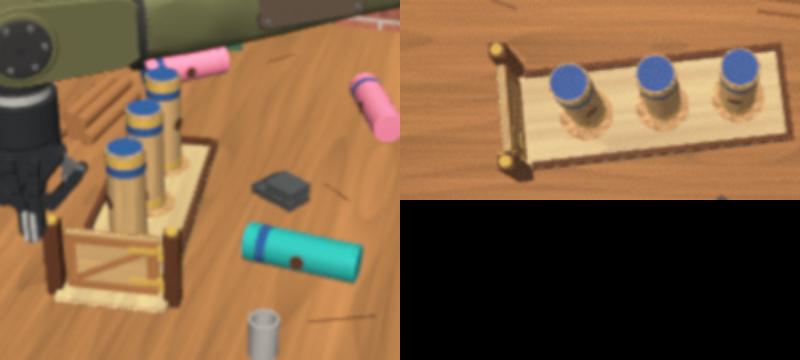

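The final view shows three upright heads, the gate shut between its posts from (55,235) to (172,240) at about 0.007 rad, and the wedge, ferrule and standers unmoved. Handing in.

```bash
python3 -c "
from rig import *
print(finish_job())"
```

```text
the job is handed in; nothing more can be done
None
```

The tipped mallet head now stands upright, blue end up, on the middle cork pad, the gate is shut against its stop, and the job was handed in at about 22.5 s with the standing heads, wedge block and ferrule where they were.

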